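Dial the code on the loan chest and draw its bolt

ROBOT

A 6-joint arm with a two-finger parallel gripper is mounted at the origin on the work surface. World frame = base frame: x ahead of the robot, y to its left, z up, the work surface at z = 0. Lengths are in m, angles in rad, forces in N, time in s.
With the tool pointing down it reaches from about 0.275 to 0.725 m from the base axis. Payload 5.6 kg.
Tool frame: the origin (TCP) lies midway between the tips of the shut fingers; the grasp point (between the pads) lies 19 mm behind it; z points along the fingers, y is the line along which they close (so a half turn about z gives the same grasp; the last joint's range is limited). The gripper opens to 85 mm and grips with 20 to 120 N. Pads are 22 mm wide; open, the fingers measure 114 mm over their backs; the gripper's body (76 mm by 85 mm) begins 54 mm behind the grasp point. The pads swing forward as they close: fully open they stand 13 mm farther back than shut.
Start: joints at [1.517, 0.255, 0.108, 0, -1.424, -0.285], TCP at [0.183, 0.519, 0.231] pointing down, gripper open.
Joint ranges: [-2.95, 2.95], [-1.21, 1.97], [-1.09, 1.5], [-2.87, 1.71], [-2.94, -0.07], [-3.05, 3.05]. Speed limits (rad/s): [2.57, 2.57, 3.14, 3.14, 3.14, 3.14].

INTERFACE

Orientations are given as a unit quaternion [w, x, y, z].
In Python, from cell import bot, hand, state, camera gives the robot as it stands. Calls block until the motion is done:
- bot.movep(position, orientation): joint-space move of the TCP to a pose.
- bot.line_to(position, rot=None, max_speed=0.15): straight line of the TCP; rot=None keeps the orientation; max_speed is the mean speed in m/s.
- bot.movej(angles): joint-space move.
- hand.grip(opening, squeeze=None): finger opening in m; squeeze is the grip in N (None keeps the last); returns when the fingers have stopped.
- bot.wait(seconds).
- bot.inverse_kinematics(position, orientation): joint angles nearest the present ones, or None.
- state(): the state.
- camera(name): name is "side" or "top" or "wrist"; returns a dict with "image" (480x640x3 uint8, red, green, blue), "z_map" (480x640 float32, m along the optical axis (not along the pixel's ray), 0 where there is no reading), "camera_matrix" (3x3 intrinsics, pixels), "extrinsics" (4x4, takes a point from camera to world coordinates); the wrist camera has in their place "T_tool_cam" (4x4, takes a point from camera to tool coordinates, whose origin is the TCP and whose axes are the flange's). Camera axes: x right, y down, z forward; pixel columns grow to the right and rows downward; lengths in m; the calibration is good to about 2 mm. A picture is of the moment at which its call begins: read the wrist's pose just before it.
A pose or a line that the arm cannot do raises bot.MotionError and nothing moves.
- bot.close_job(): hands the job in; it is judged then, once.
The state is a dict: "time_s": time; "joint_pos": joint angles; "qvel": joint speeds; "joint_efforts": joint torques, N m; "position": TCP position; "orientation": TCP orientation; "contact_force": force on the tool from outside, world axes, zero at the start; "ft_torque": the same for the moment, N m; "gripper_width": finger opening in m; "gripper_force": force on a finger pad.
Only numpy, scipy, OpenCV 4.12 (cv2) and the standard library are available. Lean on these libraries where they do the work, as an engineer would, in place of code of your own. Each camera call takes 0.05 s, during which the arm holds its last target. There are 200 camera calls.

TASK

Open the aluminium loan-equipment chest: on the code lock on its deck, roll the three thumbwheels so that they read 4 7 2 on the index lines (left to right as the lock is read from the robot's side), each with light fingertip pressure and without touching two wheels at once. Then draw the bolt by its upright knob fully to the right, without forcing it, so that the lid springs up, and let go. Leave the power adapter, the jar and the hard drive where they are.

Things in the scene. Friction and masses are not known exactly. Their poses are not given: they have to be found in the camera images.
- chest: aluminium chest, 300 mm (its x) by 460 mm (its y) by 130 mm high, standing fixed on the table; origin at the centre of its underside, x away from the operator (robot), y to the left, z up. Its top is flat at 130 mm: right of a seam 33 mm left of centre a fixed deck that carries the grey lock, left of it the lid.
- wheel_a_axle (a point): nominal centre of the left (first) code wheel; 36 mm left of the middle wheel; it must read 4. Black disc, diameter 34 mm, 14 mm wide, white numerals on the rim. Axle level, along this point's y; x points across the lock, away from the operator (robot); z up. Only its top stands out: its crest is 17 mm above this point, 8 mm above the flat grey cover, but worn bushes leave it up to 1.5 mm higher or lower: feel for it.
- wheel_b_axle (a point): nominal centre of the middle (second) code wheel; 20 mm above the deck; it must read 7. Black disc, diameter 34 mm, 14 mm wide, white numerals on the rim. Axle level, along this point's y; x points across the lock, away from the operator (robot); z up. Only its top stands out: its crest is 17 mm above this point, 8 mm above the flat grey cover, but worn bushes leave it up to 1.5 mm higher or lower: feel for it.
- wheel_c_axle (a point): nominal centre of the right (third) code wheel; 36 mm right of the middle wheel; it must read 2. Black disc, diameter 34 mm, 14 mm wide, white numerals on the rim. Axle level, along this point's y; x points across the lock, away from the operator (robot); z up. Only its top stands out: its crest is 17 mm above this point, 8 mm above the flat grey cover, but worn bushes leave it up to 1.5 mm higher or lower: feel for it.
- wheel_a (a joint): turn of the left wheel, rad, endless. The numeral on the index line at the crest is value / 0.6283 (0 rad shows 0, 0.628 shows 1, ...; whole turns count alike). It grows, and the numerals count up, when the crest is rolled away from the operator (the point's +x). The rim moves 10.7 mm a numeral. A sprung detent holds each numeral: 1 to 1.5 N along the rim rolls it on.
- wheel_b (a joint): turn of the middle wheel, rad, endless. The numeral on the index line at the crest is value / 0.6283 (0 rad shows 0, 0.628 shows 1, ...; whole turns count alike). It grows, and the numerals count up, when the crest is rolled away from the operator (the point's +x). Finger and rim grip with friction of 0.7 or more: 4 to 9 N of downward pressure carries the wheel.
- wheel_c (a joint): turn of the right wheel, rad, endless. The numeral on the index line at the crest is value / 0.6283 (0 rad shows 0, 0.628 shows 1, ...; whole turns count alike). It grows, and the numerals count up, when the crest is rolled away from the operator (the point's +x). Same detents as the others: let go within a third of a numeral, it clicks home by itself.
- bolt_knob (a point): the bolt's upright steel knob, 100 mm right of the middle wheel while shut: a post of diameter 16 mm with a 19 mm cap, its top 56 mm above the deck; this point is on its axis, 40 mm above the deck. It moves with the bolt (axes as the wheels'). Free deck (and a 3 mm base plate) before, behind and right of it; to its left the lock's housing begins 42 mm away, with a round bush (radius 9 mm) 32 mm away.
- bolt (a joint): travel of the bolt, m: 0 shut, 0.022 fully drawn. It slides level along the lock's length, to the right (the chest's -y), with about 3 to 5 N of drag, and stays where it is left. While any wheel is off its number by more than about 0.13 rad the bolt is stopped dead after 1.5 mm.
- lid (a joint): opening of the lid, rad: 0 shut. The lid is the aluminium panel left of the seam, 292 by 190 mm, hinged along its left edge; springs lift it by themselves to about 0.3 rad once the bolt has been drawn out of its keeper (at about 18 mm of travel).
- adapter_mid (a point): centre of a loose black power adapter, 46 by 105 by 30 mm, lying on the deck behind the lock; leave alone
- jar_mid (a point): centre of a loose clear jar with a black cap, diameter 60 mm, 85 mm high, on the table to the right of the chest; leave alone
- drive_mid (a point): centre of a loose flat hard drive, 75 by 115 by 18 mm, on the table to the right and in front; leave alone

How it is judged:
On the way, in this order (a step that is already met when the one before it is completed fails the run):
1. the three wheels read 4 7 2 on the index lines while the bolt is still shut ((value of joint wheel_a between -3.9199 and -3.6199 rad or value of joint wheel_a between 2.3633 and 2.6633 rad or value of joint wheel_a between 8.6465 and 8.9465 rad) and (value of joint wheel_b between -2.035 and -1.735 rad or value of joint wheel_b between 4.2482 and 4.5482 rad or value of joint wheel_b between 10.5314 and 10.8314 rad) and (value of joint wheel_c between -5.1765 and -4.8765 rad or value of joint wheel_c between 1.1066 and 1.4066 rad or value of joint wheel_c between 7.3898 and 7.6898 rad) and value of joint bolt below 0.004 m), for 0.1 s.
2. the bolt is drawn and the lid has sprung up (value of joint bolt above 0.018 m and value of joint lid above 0.1 rad), for 0.2 s.
At the end, for the whole second after the job is handed in: the wheels read 4, 7 and 2 (each within 0.15 rad of the numeral), the bolt is drawn to the right by more than 18 mm, the lid stands open by more than 0.1 rad, and the adapter, jar and drive lie within 20 mm of where they were (all of step 2 and (value of joint wheel_a between -3.9199 and -3.6199 rad or value of joint wheel_a between 2.3633 and 2.6633 rad or value of joint wheel_a between 8.6465 and 8.9465 rad) and (value of joint wheel_b between -2.035 and -1.735 rad or value of joint wheel_b between 4.2482 and 4.5482 rad or value of joint wheel_b between 10.5314 and 10.8314 rad) and (value of joint wheel_c between -5.1765 and -4.8765 rad or value of joint wheel_c between 1.1066 and 1.4066 rad or value of joint wheel_c between 7.3898 and 7.6898 rad) and distance of each of adapter_mid, jar_mid, drive_mid from where it was at the start of the episode below 0.02 m); the robot touches nothing.
It fails at once if a wheel is pressed with more than 18 N (contact force between the fingers and wheel_a above 18 N or contact force between the fingers and wheel_b above 18 N or contact force between the fingers and wheel_c above 18 N).
It fails at once if the fingers touch two wheels at once ((contact force between the fingers and wheel_a above 0.5 N and contact force between the fingers and wheel_b above 0.5 N) or (contact force between the fingers and wheel_b above 0.5 N and contact force between the fingers and wheel_c above 0.5 N) or (contact force between the fingers and wheel_a above 0.5 N and contact force between the fingers and wheel_c above 0.5 N)).
It fails at once if the bolt is forced against a wheel that bars it with more than 20 N (contact force between bolt and wheel_a above 20 N or contact force between bolt and wheel_b above 20 N or contact force between bolt and wheel_c above 20 N).
It fails at once if the adapter, jar or drive is moved by more than 20 mm (distance of any of adapter_mid, jar_mid, drive_mid from where it was at the start of the episode above 0.02 m).
It also fails if it takes over 67 s, if anything falls off the work surface, if the arm or the gripper's body presses on something with over 40 N, if the wrist force passes 120 N, or if a joint passes its speed limit or range.

## Working session

There is one attempt and no reset: what is moved stays moved. The work goes in short steps, each a Python script; the robot and the scene stay as the last script left them, time stands still between calls to the robot, and variables do not carry over. Pictures are saved under pics/ and viewed, at most 10 in all, crops included, and the job is handed in when it is done.

```bash
ls; mkdir -p pics; python3 - <<'E'
from cell import bot,hand,state,camera
import cv2,numpy as np
s=state();print({k:np.round(v,3) if not isinstance(v,str) else v for k,v in s.items()})
for n in("top","side"):
    c=camera(n);cv2.imwrite(f"pics/{n}0.png",c["image"][:,:,::-1]);np.savez(f"{n}0.npz",**{k:v for k,v in c.items()})
    print(n,c["camera_matrix"].round(1).tolist(),c["extrinsics"].round(3).tolist())
E
```

```text
pics
{'time_s': np.float64(0.0), 'joint_pos': array([ 1.517e+00,  2.560e-01,  1.070e-01, -1.000e-03, -1.424e+00,
       -2.850e-01]), 'qvel': array([ 0.001,  0.001,  0.001,  0.001,  0.   , -0.001]), 'joint_efforts': array([ 0.0000e+00, -3.8663e+01,  2.3793e+01,  5.3650e+00, -6.0000e-03,
       -0.0000e+00]), 'position': array([0.183, 0.518, 0.23 ]), 'orientation': array([ 0.001,  0.986, -0.169, -0.   ]), 'contact_force': array([ 0.164, -0.776, -0.14 ]), 'ft_torque': array([-0.024,  0.008, -0.021]), 'gripper_force': np.float64(0.0), 'gripper_width': np.float64(0.086)}
top [[595.9, 0.0, 328.5], [0.0, 595.9, 241.1], [0.0, 0.0, 1.0]] [[0.023, -0.984, 0.179, 0.315], [-1.0, -0.026, -0.01, 0.023], [0.015, -0.178, -0.984, 1.392], [0.0, 0.0, 0.0, 1.0]]
side [[506.1, 0.0, 316.6], [0.0, 506.1, 237.9], [0.0, 0.0, 1.0]] [[0.994, -0.06, 0.095, 0.44], [-0.112, -0.607, 0.787, -0.777], [0.01, -0.793, -0.61, 0.74], [0.0, 0.0, 0.0, 1.0]]
```

View pics/top0.png

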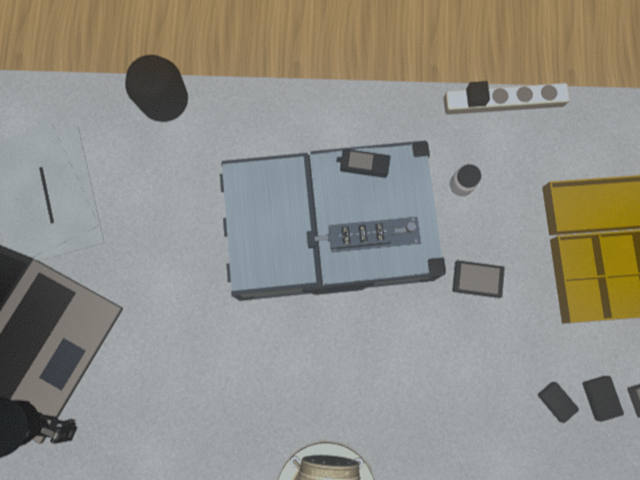

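View pics/side0.png

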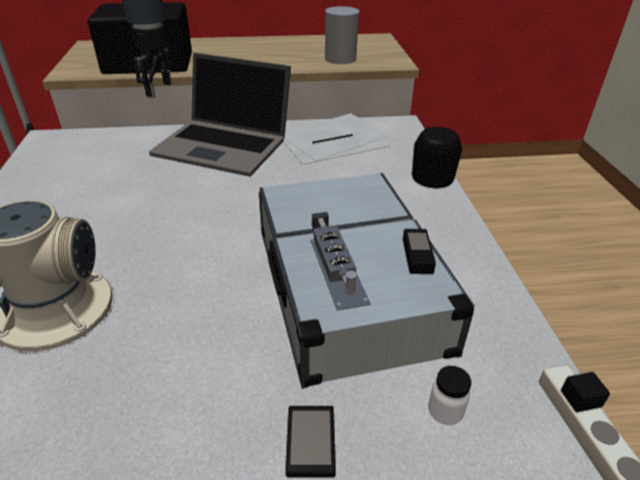

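The top view shows the wheels at about (346,233), (363,233) and (380,232), and the knob cap at (411,227). The adapter is behind the lock. In the side view the knob is at (350,282). Next I'll cast these to world positions and look from near with the wrist camera.

```bash
cat > h.py <<'E'
from cell import bot,hand,state,camera
import cv2,numpy as np
from scipy.spatial.transform import Rotation as R
def mat(s):
    q=s["orientation"];T=np.eye(4);T[:3,:3]=R.from_quat(np.r_[q[1:],q[0]]).as_matrix();T[:3,3]=s["position"];return T
def ray(K,T,uv,z):
    d=T[:3,:3]@np.linalg.solve(K,[uv[0],uv[1],1]);o=T[:3,3];return o+d*(z-o[2])/d[2]
def quat(yaw):  # tool down, tool x along heading yaw
    q=(R.from_euler('z',yaw)*R.from_euler('x',np.pi)).as_quat();return [q[3],q[0],q[1],q[2]]
E
python3 - <<'E'
from h import *
d=np.load("top0.npz");K,T=d["camera_matrix"],d["extrinsics"]
for uv,z in [((346,233),.165),((363,233),.165),((380,232),.165),((411,227),.186)]: print(ray(K,T,uv,z).round(4))
for uv in [(313,160),(322,283)]: print('seam',ray(K,T,uv,.13).round(4))
d=np.load("side0.npz");print('side knob',ray(d["camera_matrix"],d["extrinsics"],(350,273),.186).round(4))
T=mat(state());q=state()
c=camera("wrist");print(c["T_tool_cam"].round(3).tolist(),c["camera_matrix"].round(0).tolist())
E
```

```text
[ 0.5561 -0.0268  0.165 ]
[ 0.557  -0.0625  0.165 ]
[ 0.5601 -0.0983  0.165 ]
[ 0.5681 -0.1604  0.186 ]
seam [0.7251 0.0475 0.13  ]
seam [0.4533 0.0208 0.13  ]
side knob [ 0.5705 -0.1616  0.186 ]
[[-0.0, -0.957, -0.289, 0.074], [1.0, 0.0, -0.0, 0.0], [0.0, -0.289, 0.957, -0.144], [0.0, 0.0, 0.0, 1.0]] [[410.0, 0.0, 325.0], [0.0, 410.0, 231.0], [0.0, 0.0, 1.0]]
```

```bash
python3 - <<'E'
from h import *
yaw=.093;ex=np.array([np.cos(yaw),np.sin(yaw),0])
p=np.array([.557,-.0625,.24])-.025*ex
bot.movep(p,quat(yaw));hand.grip(0.0,30);bot.wait(.3)
s=state();print(s["position"],s["orientation"],s["joint_pos"].round(2),s["time_s"],s["gripper_width"],s["contact_force"])
c=camera("wrist");np.savez("w1.npz",T=mat(s)@c["T_tool_cam"],**c)
im=c["image"][:,:,::-1];cv2.imwrite("pics/w1.png",im)
cv2.imwrite("pics/w1c.png",cv2.resize(im[100:300,180:440],None,fx=3,fy=3,interpolation=cv2.INTER_CUBIC))
E
```

```text
[ 0.53210256 -0.06482605  0.24000155] [-1.20210387e-05  9.98919296e-01  4.64783851e-02  6.11217947e-06] [ 0.17  0.22  0.09 -0.   -1.44  1.49] 3.6333 0.0001238971087980085 [ 0.4536893  -0.25604086  0.06965   ]
```

View pics/w1.png

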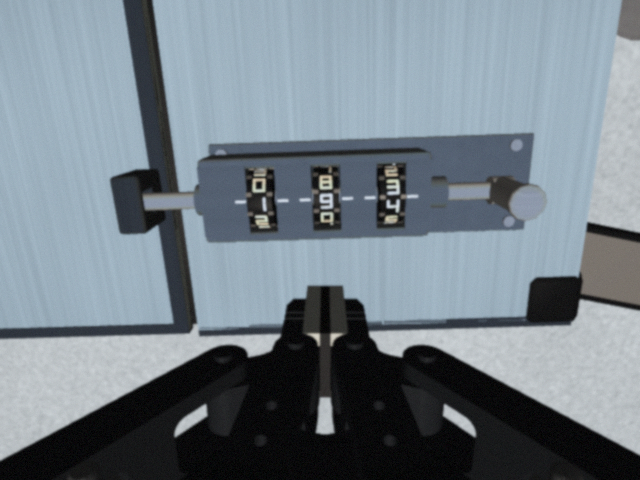

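View pics/w1c.png

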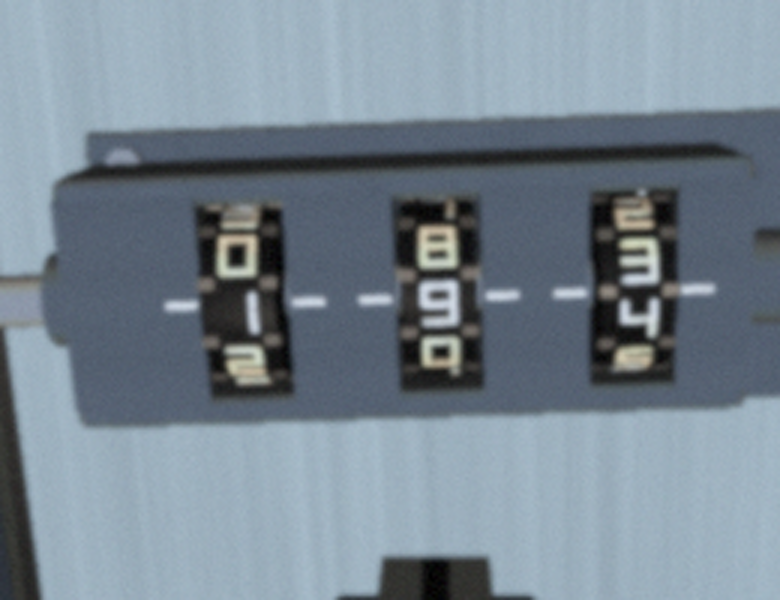

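Wheels read a=1, b=9 and c≈3.7 (4 sits below the line, between detents). The wheel crests are near px (262,204), (326,202) and (391,201), and the knob cap is at (521,202). The shut fingertips at (325,290) are about 14 mm wide across the wheels, so this orientation suits rolling.

```bash
cat >> h.py <<'E'
def fz(n=1): return np.mean([state()["contact_force"] for _ in range(n)],0)
E
python3 - <<'E'
from h import *
d=np.load("w1.npz");K,T=d["camera_matrix"],d["T"]
P=[ray(K,T,uv,z) for uv,z in [((262.3,204),.167),((326,202),.167),((391,200.7),.167),((521,202),.186)]]
P=np.array(P);print(P.round(4));
for i in range(3): print(np.linalg.norm(P[i+1]-P[i])*1000, np.arctan2(*(P[i+1]-P[i])[[0,1]]*[1,-1]))
# lock axis from index dashes
D=[ray(K,T,(u/3+180,v/3+100),.159) for u,v in[(182,306),(308,302),(376,300),(502,295),(570,294),(698,290)]]
l=np.polyfit([q[1] for q in D],[q[0] for q in D],1);print("dash yaw",-np.arctan(l[0]),"line x at b",np.polyval(l,P[1][1]))
y=[-.036*0 for _ in D]
zc=d["z_map"]
for u,v in[(262,204),(326,202),(391,201),(290,225),(300,90)]:
  z=zc[v,u]; p=T@np.r_[np.linalg.solve(K,[u,v,1])*z,1];print(u,v,p[:3].round(4))
E
```

```text
[[ 0.5526 -0.0291  0.167 ]
 [ 0.5569 -0.0633  0.167 ]
 [ 0.5609 -0.0983  0.167 ]
 [ 0.5701 -0.1588  0.186 ]]
34.55441270481159 0.1252334025937101
35.1558091732845 0.11358723361145104
64.07035933939714 0.151482358123651
dash yaw 0.12507363226022514 line x at b 0.5566138169658992
262 204 [ 0.553  -0.0292  0.169 ]
326 202 [ 0.5567 -0.0633  0.1664]
391 201 [ 0.5605 -0.0985  0.1659]
290 225 [ 0.5402 -0.0444  0.1603]
300 90 [ 0.614  -0.0428  0.1313]
```

```bash
cat >> h.py <<'E'
yaw=.115;ex=np.array([np.cos(yaw),np.sin(yaw),0]);ey=np.array([-np.sin(yaw),np.cos(yaw),0])
B=np.array([.5567,-.0633,0]);W={'a':B+.036*ey,'b':B,'c':B-.036*ey}
def at(w,dx,z): return W[w]+dx*ex+[0,0,z]
def push(w,dx,z0,F=6.,base=0.,zmin=.160):
    """step down at dx until F newtons of upward force; returns z"""
    z=z0
    while True:
        bot.line_to(at(w,dx,z),max_speed=.03)
        f=fz()[2]-base
        if f>F-1.5: return z,f
        if z<zmin: raise SystemExit("no contact")
        z-=.0005 if f<1 else .0002
def stroke(w,n,ztop=.1705,F=6.,log=True):
    """roll n numerals (|n|<=1.5) with a symmetric stroke; returns contact height"""
    L=.01068*n
    bot.line_to(at(w,-L/2,ztop+.003),max_speed=.1); base=fz()[2]
    z,f=push(w,-L/2,ztop,F,base); zc=z; fs=[f]; k=max(3,int(np.ceil(abs(L)/.0022)))
    for i in range(1,k+1):
        bot.line_to(at(w,-L/2+L*i/k,z),max_speed=.03)
        g=fz();f=g[2]-base;fs.append(f)
        if f>12: bot.line_to(at(w,-L/2+L*i/k,z+.002));raise SystemExit(("hard",fs))
        z+=np.clip((f-F)*.00006,-.0003,.0003)
    bot.line_to(at(w,L/2,zc+.006),max_speed=.1)
    if log: print(w,n,"zc",round(zc,4),"f",np.round(fs,1),"t",round(state()["time_s"],2))
    return zc
E
python3 - <<'E'
from h import *
bot.movep(at('b',0,.18),quat(yaw))
print(state()["time_s"],[fz().round(2) for _ in range(3)])
stroke('b',-1)
E
```

```text
4.05 [array([-1.25,  0.02,  1.22]), array([-1.25,  0.02,  1.22]), array([-1.25,  0.02,  1.22])]
b -1 zc 0.1648 f [5.6 5.1 7.  6.7 7.2 6. ] t 9.05
```

```bash
python3 - <<'E'
from h import *
z=stroke('b',-1,.1662)
bot.line_to(at('b',0,.176));bot.line_to(at('a',-.005,.176))
z=stroke('a',1,.1695)
stroke('a',1,z+.001)
bot.line_to(at('a',0,.21));bot.line_to(np.r_[(B-.025*ex)[:2],.225],max_speed=.2);bot.wait(.2)
s=state();print(s["time_s"])
c=camera("wrist");np.savez("w2.npz",T=mat(s)@c["T_tool_cam"],**c)
im=c["image"][:,:,::-1]
cv2.imwrite("pics/w2c.png",cv2.resize(im[100:300,180:440],None,fx=3,fy=3,interpolation=cv2.INTER_CUBIC))
E
```

```text
b -1 zc 0.165 f [5.4 5.8 5.8 5.9 7.8 6.1] t 11.81
a 1 zc 0.1667 f [4.7 5.9 4.9 5.9 4.6 7.8] t 16.45
a 1 zc 0.1668 f [5.  4.3 5.1 6.2 4.9 6.3] t 19.21
20.1917
```

View pics/w2c.png

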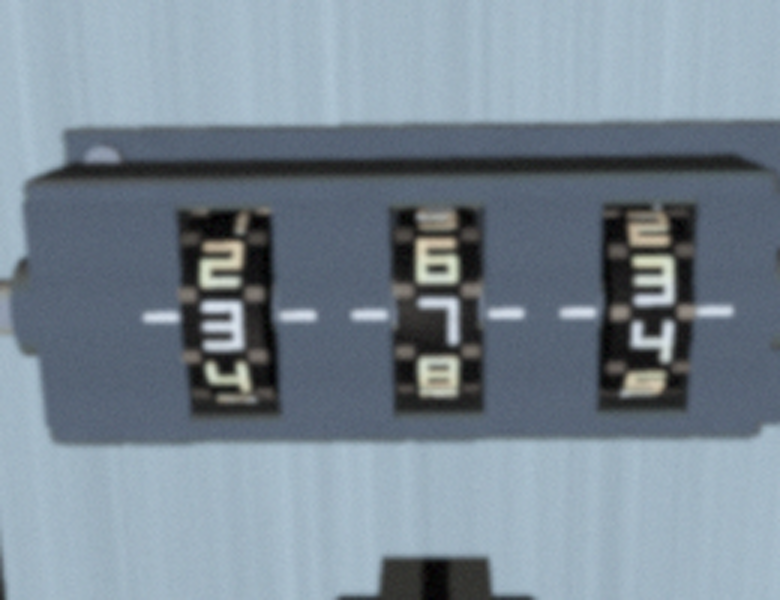

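a=3 (centre about (220,325)), b=7 at (437,322). c's 4 is at (650,340) with the line at 311, so c reads about 3.64. Next: a +1, c −0.64 then −1.

```bash
python3 - <<'E'
from h import *
bot.line_to(at('a',-.005,.18),max_speed=.2)
stroke('a',1,.1678)
bot.line_to(at('a',0,.18));bot.line_to(at('c',.004,.18),max_speed=.2)
z=stroke('c',-.64,.169)
stroke('c',-1,z+.001)
bot.line_to(at('c',0,.21));bot.line_to(np.r_[(B-.025*ex)[:2],.225],max_speed=.2);bot.wait(.2)
s=state();print(s["time_s"])
c=camera("wrist");np.savez("w3.npz",T=mat(s)@c["T_tool_cam"],**c)
im=c["image"][:,:,::-1]
cv2.imwrite("pics/w3c.png",cv2.resize(im[100:300,180:440],None,fx=3,fy=3,interpolation=cv2.INTER_CUBIC))
E
```

```text
a 1 zc 0.1666 f [6.1 5.4 4.4 3.8 4.9 8. ] t 23.45
c -0.64 zc 0.1654 f [4.7 5.8 6.  6.6 4.5] t 28.21
c -1 zc 0.1655 f [4.8 5.  6.9 5.9 6.1 6.4] t 30.96
31.95
```

View pics/w3c.png

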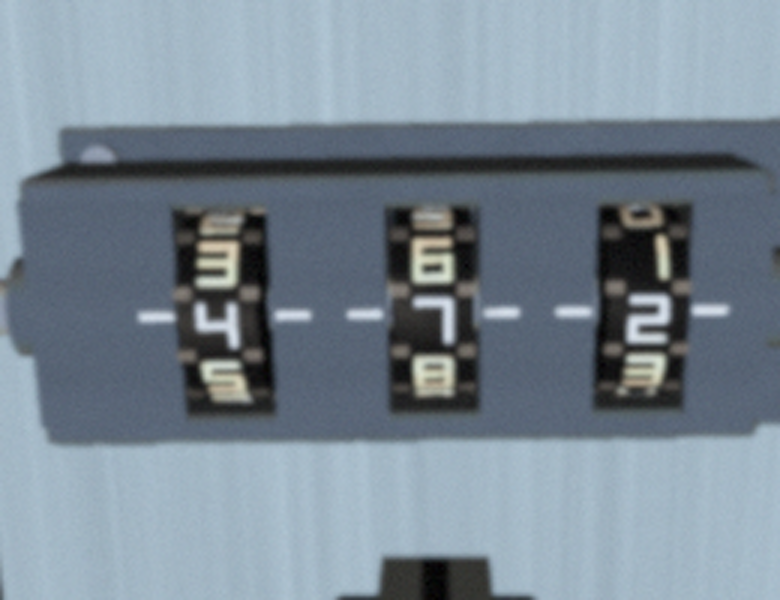

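All three read 4 7 2, centred alike on the index lines at y≈315. Now I'll push the knob to the right with the shut fingers.

```bash
python3 - <<'E'
from h import *
Kn=np.array([.569,-.1615,0]); P=lambda d,z: Kn+d*ey+[0,0,z]
bot.line_to(P(.032,.215),max_speed=.2);bot.line_to(P(.032,.169),max_speed=.1)
b=fz();d=.032;c0=None;out=[]
while d>-.03:
    d-=.001 if c0 is None else .0015
    bot.line_to(P(d,.169),max_speed=.03); f=(fz()-b); fy=f@ey; out.append((round(d*1e3,1),round(fy,1)))
    if c0 is None and fy>1.5: c0=d
    if fy>11 or (c0 is not None and c0-d>.0215): break
print(out,c0,f.round(1),state()["time_s"])
E
```

```text
[(31.0, np.float64(0.6)), (30.0, np.float64(0.9)), (29.0, np.float64(0.1)), (28.0, np.float64(0.9)), (27.0, np.float64(0.1)), (26.0, np.float64(0.7)), (25.0, np.float64(1.1)), (24.0, np.float64(1.7)), (22.5, np.float64(1.6)), (21.0, np.float64(-0.5)), (19.5, np.float64(3.5)), (18.0, np.float64(5.5)), (16.5, np.float64(5.2)), (15.0, np.float64(5.7)), (13.5, np.float64(5.5)), (12.0, np.float64(5.7)), (10.5, np.float64(5.5)), (9.0, np.float64(4.8)), (7.5, np.float64(3.3)), (6.0, np.float64(2.6)), (4.5, np.float64(1.0)), (3.0, np.float64(2.0)), (1.5, np.float64(2.1))] 0.023999999999999994 [0.4 2.2 1.1] 38.875
```

```bash
python3 - <<'E'
from h import *
p=np.array(state()["position"]);out=[]
b=fz()-[0,0,0]
for i in range(6):
    p=p-.001*ey; bot.line_to(p,max_speed=.03); f=fz(); out.append((f-b).round(1).tolist())
    if (f-b)@ey>5: break
print(out,state()["time_s"])
c=camera("side");cv2.imwrite("pics/s2.png",cv2.resize(c["image"][150:390,220:500,::-1],None,fx=2.5,fy=2.5))
E
```

```text
[[-0.9, 0.9, -0.9], [-1.1, -0.4, -0.2], [-1.1, 0.2, -0.4], [-2.0, 2.8, 0.5], [-2.8, 6.2, 1.0]] 40.125
```

View pics/s2.png

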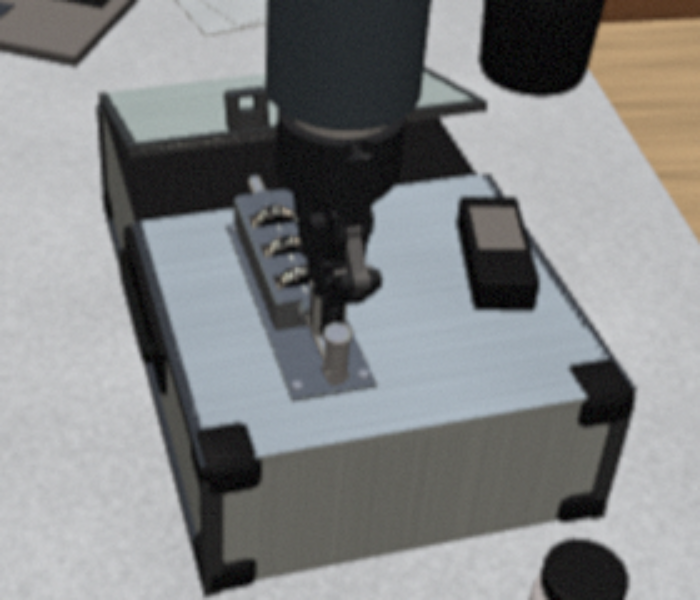

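The lid stands open, with its raised panel at (300,110). The knob at (335,350) is at its end stop. Back off, lift and check the wheels.

```bash
python3 - <<'E'
from h import *
p=np.array(state()["position"])+.006*ey;bot.line_to(p,max_speed=.05)
bot.line_to(p+[0,0,.07],max_speed=.15)
bot.line_to(np.r_[(B-.025*ex-.04*ey)[:2],.25],max_speed=.15);bot.wait(.3)
s=state();c=camera("wrist");cv2.imwrite("pics/w4.png",c["image"][:,:,::-1]);print(s["time_s"],fz())
E
```

```text
41.95 [-1.28007456 -0.37726393  0.16315414]
```

View pics/w4.png

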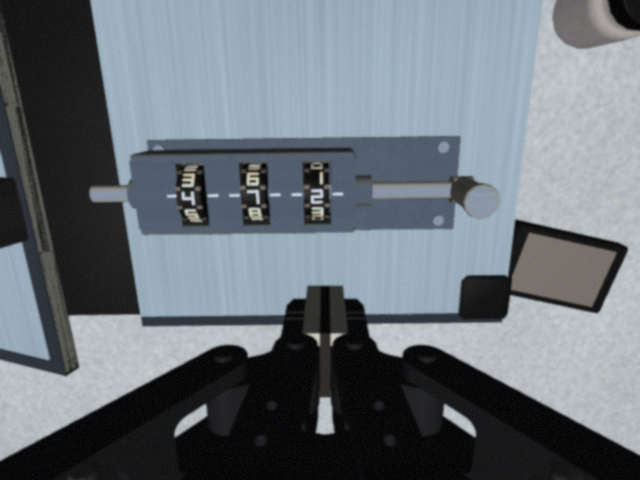

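The wheels still read 4 7 2 at (190,198), (254,195) and (317,195). The bolt is drawn, with the knob at (480,200), and the lid is open. The robot is clear.

```bash
python3 -c "
from cell import bot
print(bot.close_job())"
```

```text
the job is handed in; nothing more can be done
None
```

The job is handed in at about 42 s of the 67 s: the wheels read 4 7 2, the bolt is drawn to its end stop, the lid is open, and the arm never went near the adapter, jar or drive; no verdict was returned.

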